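# Load a slide holder under a stage clip

## Task

Push down the long ribbed thumb plate of the slide stage's spring clip with one fingertip so that the clip's nose rises, and, keeping it down, use the other fingertip to push the white slide holder along its channel, beneath the nose, until it is fully home against the end stop. Only then let the clip come down on the holder, so that it is held. Do not lift the holder or pull it out of its channel, and leave everything else standing on the bench where it is.

Things in the scene. Friction and masses are not known exactly. Their poses are not given: they have to be found in the camera images.
- stage: Slide stage fixed to the bench: dark steel plate 165 x 76 x 8 mm with a channel along its x. Origin on the bench surface under the holder's centre when home; +x is the pushing direction, z up. Plate spans x -125 to +40, y -32 to +44 mm. Channel floor 8 mm above the bench; side rails' inner faces at y = -22.3 and +22.3 mm, tops at 14 mm.
- stop (a point): Middle of the end stop's face that the holder comes to rest against: stage x = +30 mm, 12 mm above the bench; the stop's top is 17 mm above the bench. Stage axes.
- hinge (a point): On the clip's hinge pin, which runs along stage x at y = +36 mm, 22 mm above the bench, 7 mm thick, from x = -118 to +25 mm between two blocks whose tops are 26 mm above the bench. Stage axes.
- holder: White slide holder, flat plate 60 (x) x 40 (y) x 6 mm, 40 to 85 g, loose in the channel, a slide let into its top. At its -x end stands a push lip 36 mm wide (y), 5 mm thick, its top 28 mm above the plate's underside (36 mm above the bench). Origin: centre of the underside; axes as the stage's. Starts at stage x = -60 to -36 mm, short of the clip's nose; home at x = 0.
- push (a point): Where to push: middle of the lip's rear (-x) face, 30 mm behind the holder's origin, 22 mm above the holder's underside (30 mm above the bench). Axes of the holder.
- clip (a joint): Angle (rad) of the steel spring clip, a see-saw about a pin along stage x: 0 at rest, nose down and blocking the holder; grows as the thumb plate is pressed; hard stop at 0.40. The nose clears the holder above 0.14; 0.2 to 0.35 is a good opening; about 0.12 when resting on the holder. Torque 0.42 N m/rad x (angle + 0.205), about 7 N on the thumb plate at 0.27.
- thumb (a point): Middle of the pressing area, on top of the clip's ribbed thumb plate; moves with it. At rest at stage (-70, +63) mm, 30 mm high, sloping up outwards by 0.25 rad; level and about 23 mm above the bench at clip 0.25, lower than the lip's top. Plate: stage x -120 to -20 mm; press at y +48 to +76 mm. One tip can slide along it, the other behind the lip, side by side across the stage, 40 to 80 mm apart.
- nose (a point): Underside of the clip's nose, a rounded bar spanning stage x +5 to +21 mm at y = +2 mm; 10 mm above the bench at rest, 14 mm on the holder.
- vial_a: Bystander, to be left alone: clear glass vial with a white cap, 24 mm across, 45 mm tall, standing. Origin at the centre of its underside.
- vial_b: Bystander, to be left alone: amber glass vial with a white cap, 24 mm across, 45 mm tall, standing. Origin at the centre of its underside.
- weight: Bystander, to be left alone: brass balance weight, 24 mm across, 31 mm tall, standing. Origin at the centre of its underside.
- dish: Bystander, to be left alone: small clear dish, 60 mm across, 14 mm tall. Origin at the centre of its underside.
- tweezers: Bystander, to be left alone: steel tweezers lying flat, 120 mm long, 6 mm high. Origin at the centre of its underside.
- tipbox: Bystander, to be left alone: orange box with a clear lid, 90 x 130 x 52 mm. Origin at the centre of its underside.
- marker: Bystander, to be left alone: black marker pen lying flat, 120 mm long, 12 mm high. Origin at the centre of its underside.
Mind the look-alikes: they are no part of the job. What is shaped like the holder but purple or yellow is not meant.

How it is judged:
On the way, in this order (a step that is already met when the one before it is completed fails the run):
1. a finger holds the thumb plate down, the nose raised, while the holder is still outside it (value of joint clip above 0.14 rad and contact force between the fingers and clip above 0.5 N and x of holder in the frame of stage below -0.02 m), for 0.1 s.
2. the holder reaches the end stop while a finger still holds the thumb plate down (value of joint clip above 0.135 rad and contact force between the fingers and clip above 0.5 N and x of holder in the frame of stage above -0.003 m), for 0.1 s.
At the end, for the whole second after the job is handed in: The holder lies flat in the channel within 3 mm of its home place against the end stop and square to it within 0.1 rad, at rest, with the clip's nose down on it and pressing with more than 1.5 N (clip angle 0.08 to 0.16 rad) (x of holder in the frame of stage between -0.003 and 0.003 m and z of holder in the frame of stage below 0.0105 m and angle between holder's own z axis and vertical below 0.05 rad and angle between the x axis of holder and the x axis of stage, either way round below 0.1 rad and value of joint clip between 0.08 and 0.16 rad and contact force between clip and holder above 1.5 N and linear speed of holder below 0.01 m/s); the robot touches nothing.
It fails at once if the holder is lifted (more than 5 mm off the channel floor, or tipped by more than 0.2 rad) (z of holder in the frame of stage above 0.013 m or angle between holder's own z axis and vertical above 0.2 rad).
It fails at once if the holder is pulled back out of its channel (more than 110 mm short of home) (x of holder in the frame of stage below -0.11 m).
It fails at once if the clip is let down on the holder before it is home (more than 2 N with the holder under the nose and more than 6 mm short) (x of holder in the frame of stage between -0.02 and -0.006 m and contact force between clip and holder above 2 N).
It fails at once if a thing standing by is moved by more than 15 mm (distance of any of vial_a, vial_b, weight, dish, tweezers, tipbox, marker from where it was at the start of the episode above 0.015 m).
It also fails if it takes over 54 s, if anything falls off the work surface, if the arm or the gripper's body presses on something with over 40 N, if the wrist force passes 120 N, or if a joint passes its speed limit or range.

## Robot

A 7-joint arm with a two-finger parallel gripper is mounted at the origin on the work surface. World frame = base frame: x ahead of the robot, y to its left, z up, the work surface at z = 0. Lengths are in m, angles in rad, forces in N, time in s.
With the tool pointing down it reaches from about 0.4 to 0.875 m from the base axis. Payload 19.3 kg.
Tool frame: the origin (TCP) lies midway between the tips of the shut fingers; the grasp point (between the pads) lies 19 mm behind it (bot.tcp_to_grasp is the distance from the TCP to the grasp point, in m); z points along the fingers, y is the direction in which the jaws open and shut (so a half turn about z gives the same grasp; the last joint's range is limited). The gripper opens to 85 mm and grips with 20 to 120 N. Pads are 22 mm wide; open, the fingers measure 114 mm over their backs; the gripper's body (76 mm by 85 mm) begins 54 mm behind the grasp point. The pads swing forward as they close: fully open they stand 13 mm farther back than shut.
Start: joints at [-1.205, 0.521, -0.036, 1.599, 0.021, 1.021, -0.113], TCP at [0.264, 0.567, 0.231] pointing down, gripper open.
Joint ranges: [-2.91, 2.91], [-0.3, 2.13], [-1.5, 1.42], [0.17, 2.43], [-1.26, 4.41], [0.16, 1.93], [-2.52, 2.52]. Speed limits (rad/s): [1.89, 1.89, 2.39, 2.39, 3.01, 3.01, 3.01].

## Interface

Orientations are given as [roll, pitch, yaw] about the fixed x, y, z axes, in that order (R = Rz(yaw) Ry(pitch) Rx(roll)).
In Python, from workcell import bot gives the robot as it stands. The module is installed in compiled form; this text tells all that it offers.
- The arm moves only by the tool drive_tool, never from a script. Its argument "series" is a list of rows, each a list of 5 numbers: the opening in per cent of the stroke, from 0 (shut) to 100 (fully open), then the shift along the world's x, y, z in m, then the turn about the world's z in rad. A call has 1 to 12 rows; each row shifts and turns the pose as measured when the row begins; what a row does not reach is not made up. A row lasts 1/10 s, in which the tool goes at most 50 mm and 8.59 degrees, less where a joint would pass 70% of its speed; a pose out of reach is approached as far as the arm can. A call with a gripper value outside its range is refused whole. The fingers move at their own pace and stop on an object; "newtons" is the grip in N (left out, the last holds). Time passes only in rows, so rows that do not move let the fingers close. It gives the time, the measured TCP pose, the force and the opening at its end, in the units of the state.
- bot.observe(): the state, without advancing time (a new reading comes with each control period).
- bot.grab_frame(name): name is "scene" or "top" or "wrist"; returns the picture (420x560x3 uint8, red, green, blue); there is no depth.
- bot.camera_info(name): a dict with "fx", "fy", "cx", "cy" (pixels), "k1" (the pictures are not rectified: a ray, as slopes to the right and down, at radius r is drawn at 1 + k1 r^2 times it, then the intrinsics apply), "cam_to_world" (4x4, takes a point from camera to world coordinates). Camera axes: x right, y down, z forward; pixel columns grow to the right and rows downward; lengths in m; the calibration is good to about 2 mm. A picture is of the moment at which its call begins: read the wrist's pose just before it. camera_info takes no time and is no camera call; for the wrist camera it gives the pose at the moment of the call.
- bot.job_done(): hands the job in, once; it reports no verdict.
Trained networks look in the newest picture that a camera, given by its name, has taken for a name from the list of things; names that differ only in an ending like _2 or _b are one class to them, and where a whole thing is asked for, a point or a joint stands for the part that bears it (a point fixed in the world has none). Each returns a list of dicts, best first, with "conf" (0 to 1); they miss things now and then, are a little off and sometimes report something else, mostly with a low value. They report only what shows in the picture. A call takes as long as a camera call. They do not tell look-alikes from the thing itself.
- bot.masks_of(camera, target): "mask" (420x560 bool, what is visible of it) and "point" ([column, row] in pixels, amid what is visible of it).
The state is a dict: "clock": time; "qpos": joint angles; "qd": joint speeds; "joint_efforts": joint torques, N m; "position": TCP position; "tool_rot": TCP orientation; "force": force on the tool from outside, world axes, zero at the start; "moment": the same for the moment, N m; "grip_width": finger opening in m.
Only numpy, scipy, OpenCV 4.12 (cv2) and the standard library are available. Lean on these libraries where they do the work, as an engineer would, in place of code of your own. Each camera call takes 0.05 s, during which the arm holds its last target.

## Working session

There is one attempt and no reset: what is moved stays moved. The work goes in short steps, Python scripts to look and compute and a tool call to move; the robot and the scene stay as the last step left them, time stands still between calls to the robot, and variables do not carry over. Pictures are saved under pics/ and viewed, and the job is handed in when it is done.

Besides the shell and the picture viewer there is one more tool, called after ">>>" as name(argument=value, ...) on one line, values as JSON. drive_tool: Moves the arm, as the interface text tells. Its arguments: {"type":"object","properties":{"series":{"type":"array","items":{"type":"array","items":{"type":"number"}}},"newtons":{"type":"number"}},"required":["series"]}

```bash
mkdir -p pics; ls; python3 - <<'E'
from workcell import bot
import cv2,numpy as np
print(bot.observe())
for n in ("scene","top"):
    im=bot.grab_frame(n); cv2.imwrite(f"pics/{n}0.png",im[:,:,::-1])
    c=bot.camera_info(n); print(n,{k:(np.round(v,3).tolist() if k=='cam_to_world' else v) for k,v in c.items()})
E
```

```text
pics
{'clock': 0.0, 'qpos': array([-1.20519716,  0.52202173, -0.03632914,  1.60002643,  0.02120657,
        1.021107  , -0.112826  ]), 'qd': array([-0.0016536 , -0.00080807, -0.00192963,  0.00119502,  0.0003908 ,
       -0.00168618,  0.00012105]), 'joint_efforts': array([ 4.05835572e-04, -9.27088380e+01,  1.98021568e+00, -3.69949043e+01,
        1.78963935e-02,  8.06024327e-03,  1.98397612e-05]), 'position': array([0.2637208 , 0.5662459 , 0.23071431]), 'tool_rot': array([-3.14041882e+00,  8.99336080e-05,  2.70576284e+00]), 'force': array([-0.26660806, -0.22184466,  0.102973  ]), 'moment': array([-0.00922247, -0.00414422,  0.04299711]), 'grip_width': 0.08528502946841207}
scene {'fx': 396.5550256101064, 'fy': 396.5550256101064, 'cx': 272.5810162382093, 'cy': 220.90010319278585, 'k1': -0.07195611122449871, 'cam_to_world': [[-0.849, 0.302, -0.433, 1.116], [0.527, 0.461, -0.714, 0.954], [-0.016, -0.834, -0.551, 0.762], [0.0, 0.0, 0.0, 1.0]]}
top {'fx': 423.54788133381953, 'fy': 423.54788133381953, 'cx': 277.2480869599209, 'cy': 213.3423260677309, 'k1': -0.05771648751203761, 'cam_to_world': [[-0.022, -0.989, 0.143, 0.404], [-1.0, 0.024, 0.014, 0.024], [-0.017, -0.143, -0.99, 1.102], [0.0, 0.0, 0.0, 1.0]]}
```

View pics/scene0.png

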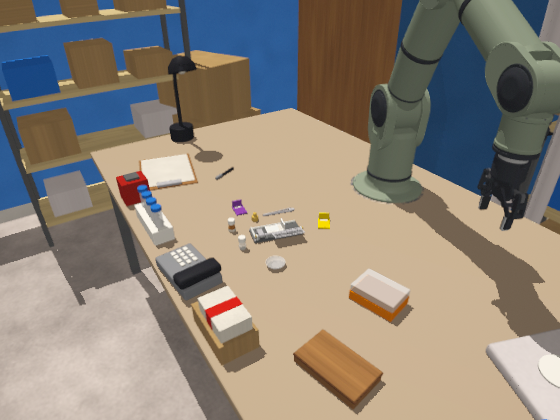

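View pics/top0.png

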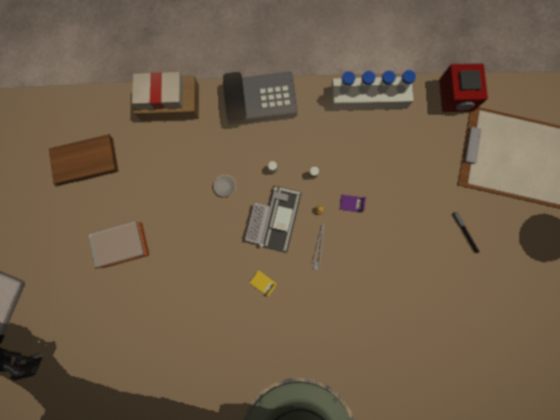

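```bash
cat > h.py <<'E'
from workcell import bot
import cv2,numpy as np
def ray(cam,px,info=None):
    c=info or bot.camera_info(cam); u=np.array([(px[0]-c['cx'])/c['fx'],(px[1]-c['cy'])/c['fy']]); s=u.copy()
    for _ in range(20): s=u/(1+c['k1']*(s@s))
    T=np.array(c['cam_to_world']); return T[:3,3],T[:3,:3]@np.array([s[0],s[1],1])
def atz(cam,px,z,info=None):
    o,d=ray(cam,px,info); return o+d*(z-o[2])/d[2]
def proj(cam,P,info=None):
    c=info or bot.camera_info(cam); T=np.array(c['cam_to_world']); P=np.atleast_2d(P)
    q=(P-T[:3,3])@T[:3,:3]; s=q[:,:2]/q[:,2:]; s=s*(1+c['k1']*(s**2).sum(1,keepdims=True))
    return s*[c['fx'],c['fy']]+[c['cx'],c['cy']]
E
python3 - <<'E'
from h import *
im=cv2.imread('pics/top0.png'); a=im[150:310,200:390]; cv2.imwrite('pics/topc.png',cv2.resize(a,None,fx=4,fy=3.7,interpolation=3))
im=cv2.imread('pics/scene0.png'); a=im[190:290,200:350]; cv2.imwrite('pics/scenec.png',cv2.resize(a,None,fx=5,fy=5,interpolation=3))
for cam in('top',):
  for t in('stage','holder','clip','vial_a','weight','dish','tweezers'):
    for d in bot.masks_of(cam,t)[:3]:
        r=cv2.minAreaRect(np.argwhere(d['mask'])[:,::-1].astype(np.float32)); print(cam,t,round(d['conf'],2),np.round(d['point']),np.round(atz(cam,d['point'],.01),3),d['mask'].sum(),np.round(r[0]),np.round(r[1]),round(r[2]))
E
```

```text
top stage 0.62 [273. 223.] [0.538 0.05  0.01 ] 1946 [274. 217.] [43. 62.] 15
top holder 0.86 [351. 204.] [ 0.582 -0.153  0.01 ] 375 [353. 204.] [25. 16.] 5
top holder 0.71 [279. 220.] [0.545 0.034 0.01 ] 325 [283. 219.] [15. 22.] 14
top holder 0.65 [260. 281.] [0.388 0.087 0.01 ] 395 [263. 283.] [24. 17.] 37
top clip 0.71 [259. 218.] [0.55  0.086 0.01 ] 826 [263. 215.] [26. 59.] 30
top vial_a 0.58 [314. 173.] [ 0.668 -0.061  0.01 ] 101 [314. 172.] [11.  9.] 90
top vial_a 0.52 [271. 167.] [0.686 0.054 0.01 ] 92 [272. 167.] [12.  9.] 79
top vial_a 0.37 [224. 184.] [0.643 0.178 0.01 ] 396 [224. 186.] [21. 21.] 90
top dish 0.66 [225. 185.] [0.641 0.176 0.01 ] 372 [224. 185.] [21. 21.] 45
```

View pics/topc.png

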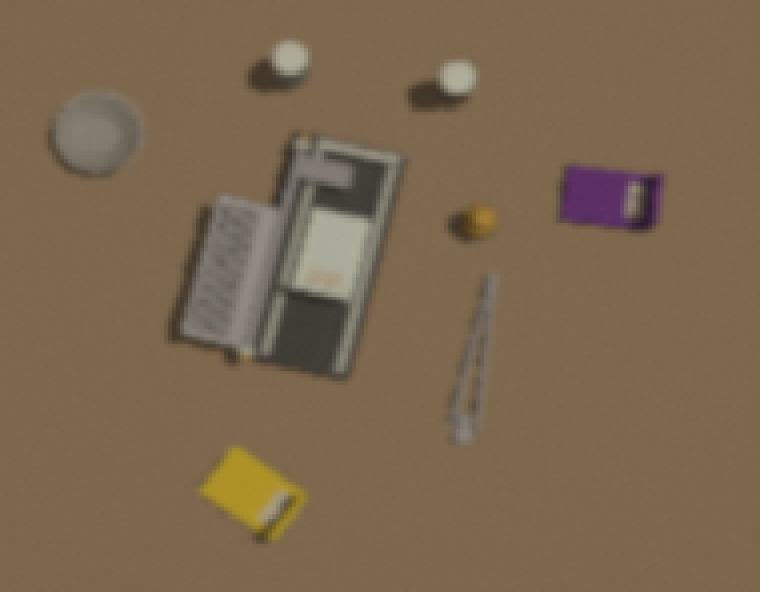

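View pics/scenec.png

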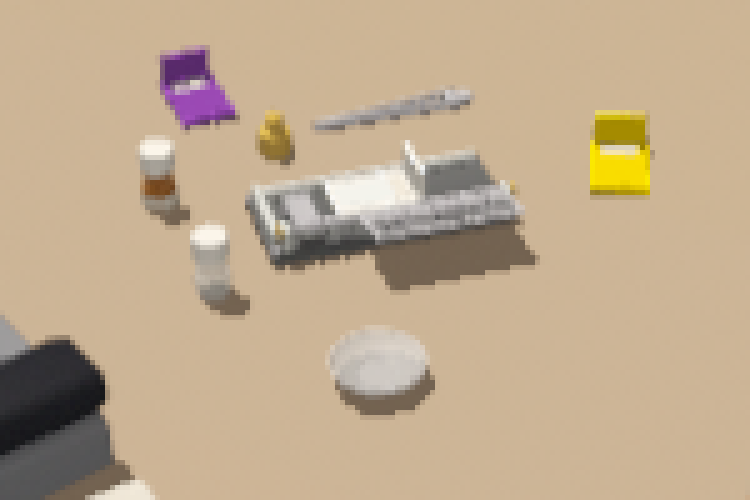

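```bash
python3 - <<'E'
from h import *
f=lambda x,y:(200+x/4,150+y/3.7)
for n,p,z in [('tr',(405,155),.008),('br',(348,378),.008),('tl',(293,135),.008),('hTR',(370,212),.014),('lipL',(288,293),.036),('lipR',(352,300),.036),('thTL',(218,195),.033),('thBL',(182,335),.033)]:
    print(n,np.round(atz('top',f(*p),z),4))
E
```

```text
tr [ 0.6177 -0.0248  0.008 ]
br [0.4606 0.0166 0.008 ]
tl [0.634  0.0484 0.008 ]
hTR [ 0.5763 -0.0006  0.014 ]
lipL [0.518  0.0532 0.036 ]
lipR [0.5123 0.0129 0.036 ]
thTL [0.5876 0.0968 0.033 ]
thBL [0.4911 0.121  0.033 ]
```

>>> drive_tool(series=[[70, 0.02, -0.045, 0, 0.03], [70, 0.02, -0.045, 0, 0.03], [70, 0.02, -0.045, 0, 0.03], [70, 0.02, -0.045, 0, 0.03], [70, 0.02, -0.045, 0, 0.03], [70, 0.02, -0.045, 0, 0.03], [70, 0.02, -0.045, 0, 0], [70, 0.02, -0.045, 0, 0], [70, 0.02, -0.045, 0, 0], [70, 0.02, -0.045, 0, 0], [70, 0.02, -0.03, 0, 0], [70, 0, 0, 0, 0]])

```text
clock: 1.65
position: [0.4834, 0.0739, 0.2322]
tool_rot: [3.139, 0.003, 2.896]
force: [-2.5, 0.2, -1.4]
grip_width: 0.0596
```

```bash
python3 - <<'E'
from h import *
c=bot.camera_info('wrist'); im=bot.grab_frame('wrist'); cv2.imwrite('pics/w1.png',im[:,:,::-1])
np.save('w1.npy',c,allow_pickle=True)
print(c); s=bot.observe(); print(s['position'],s['tool_rot'],s['qd'].max())
E
```

```text
{'fx': 354.6707032477573, 'fy': 354.6707032477573, 'cx': 285.7811076529409, 'cy': 209.42263425469577, 'k1': -0.06219895080524946, 'cam_to_world': array([[ 0.24297336,  0.92312975,  0.2979856 ,  0.40579488],
       [ 0.970028  , -0.23220657, -0.07159463,  0.09248684],
       [ 0.00310308,  0.30644996, -0.95188171,  0.37566415],
       [ 0.        ,  0.        ,  0.        ,  1.        ]])}
[0.48236637 0.07576099 0.23209212] [3.13823007e+00 1.76826097e-03 2.89766363e+00] 0.018556818838469852
```

View pics/w1.png

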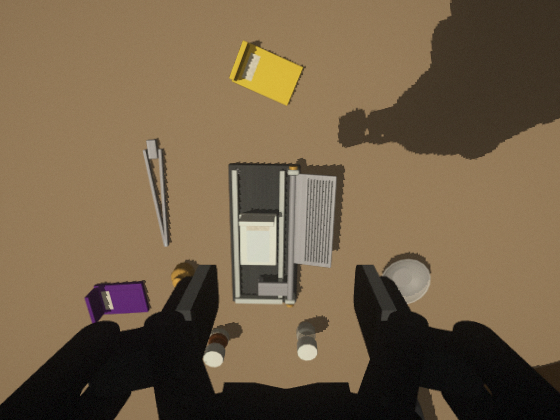

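```bash
python3 - <<'E'
import cv2
im=cv2.imread('pics/w1.png'); a=im[155:310,220:345]; cv2.imwrite('pics/w1c.png',cv2.resize(a,None,fx=5,fy=3.85,interpolation=3))
E
```

```text
(no output)
```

View pics/w1c.png

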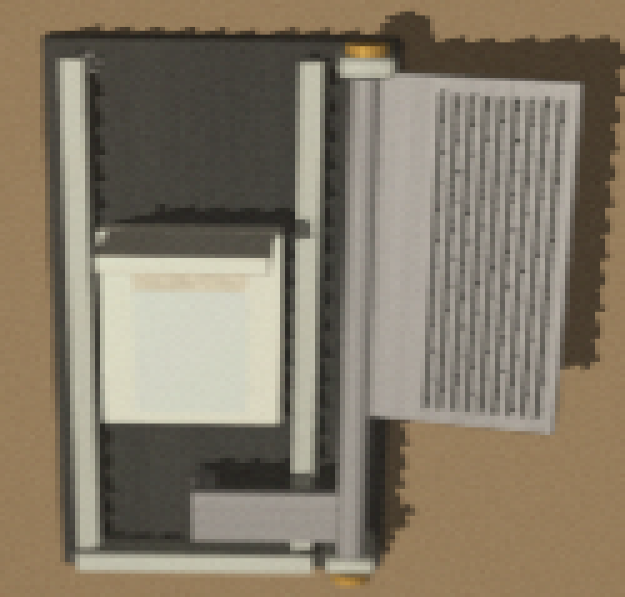

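```bash
cat > fit.py <<'E'
from h import *
from scipy.optimize import least_squares
info=np.load('w1.npy',allow_pickle=True).item()
f=lambda x,y:(220+x/5,155+y/3.85)
S=[((45,35),(-125,-32,8)),((403,38),(-125,44,8)),((66,563),(40,-32,8))]
H=[((100,424),(30,-20,14)),((280,424),(30,20,14)),((97,257),(-30,-18,36)),((268,258),(-30,18,36))]
px=np.array([f(*a) for a,_ in S+H])
def w(p,L):
    L=np.array(L,float)/1000; c,s=np.cos(p[2]),np.sin(p[2])
    return np.c_[p[0]+c*L[:,0]-s*L[:,1],p[1]+s*L[:,0]+c*L[:,1],L[:,2]]
def model(p): return np.r_[w(p,[b for _,b in S]),w(p,[(b[0]+p[3]*1000,b[1]+p[4]*1000,b[2]) for _,b in H])]
r=least_squares(lambda p:(proj('wrist',model(p),info)-px).ravel(),[.588,.016,-.2577,-.045,0])
print(np.round(r.x,4)); print(np.round(r.fun.reshape(-1,2),1))
p=r.x
for n,q in (('thumb corners',(-120,80,34)),('',(-20,80,34))):
    print(proj('wrist',w(p,[q]),info))
print([f(583,83),f(552,433)])
E
python3 fit.py
```

```text
[ 0.5868  0.0173 -0.2623 -0.0412 -0.0012]
[[-0.5 -0.1]
 [ 0.4  0.2]
 [ 0.  -0.2]
 [ 0.6 -0.2]
 [-0.1  0.3]
 [-0.8 -0.2]
 [ 0.3  0.1]]
[[338.59488539 175.72024115]]
[[332.71322288 267.27620261]]
[(336.6, 176.55844155844156), (330.4, 267.46753246753246)]
```

>>> drive_tool(series=[[70, 0.012, -0.002, -0.03, -0.019], [70, 0.012, -0.003, -0.04, 0], [70, 0, 0, -0.04, 0], [70, 0, 0, -0.035, 0], [70, 0, 0, -0.015, 0], [70, 0, 0, 0, 0], [70, 0, 0, 0, 0]])

```text
clock: 2.4
position: [0.5059, 0.0775, 0.0682]
tool_rot: [3.133, 0.004, 2.884]
force: [-0.4, -0.1, -0.1]
grip_width: 0.0599
```

>>> drive_tool(series=[[70, 0, -0.006, -0.01, -0.005], [70, 0, 0, 0, 0], [70, 0, 0, 0, 0]])

```text
clock: 2.7
position: [0.5071, 0.0721, 0.0599]
tool_rot: [3.131, 0.007, 2.88]
force: [-0.9, 0.6, 0.1]
grip_width: 0.0598
```

```bash
cat > st.py <<'E'
from h import *
import sys
n=sys.argv[1]
im=bot.grab_frame('wrist'); cv2.imwrite(f'pics/{n}.png',im[:,:,::-1])
s=bot.observe(); p=s['position']-[.5868,.0173,0]; c,sn=np.cos(-.2623),np.sin(-.2623)
print(s['clock'],'stage',np.round([c*p[0]+sn*p[1],-sn*p[0]+c*p[1],p[2]],4),'yawerr',s['tool_rot'][2]-np.pi+.2623,'roll',s['tool_rot'][0],s['tool_rot'][1],'F',np.round(s['force'],2),s['grip_width'])
E
python3 st.py w2
```

```text
2.75 stage [-0.0912  0.0321  0.0599] yawerr 0.0005496902164268125 roll 3.130971693933377 0.007022592849625697 F [ 0.02  0.47 -0.19] 0.05980777931041791
```

View pics/w2.png

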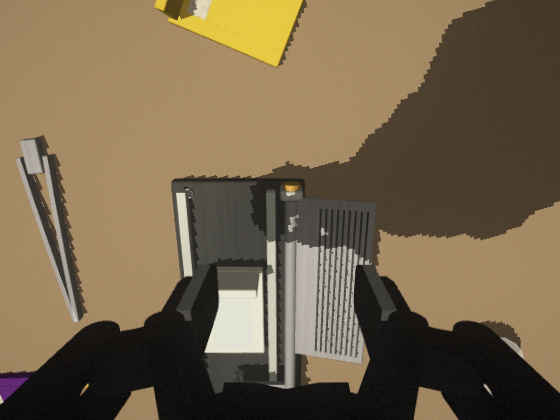

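```bash
python3 - <<'E'
from h import *
c,sn=np.cos(-.2623),np.sin(-.2623)
for px in [(195,268),(217,268),(356,268),(378,268),(217,290)]:
  for z in (.06,.068):
    p=atz('wrist',px,z)-[.5868,.0173,0]; print(px,z,np.round([c*p[0]+sn*p[1],-sn*p[0]+c*p[1]],4))
E
```

```text
(195, 268) 0.06 [-0.0972 -0.0091]
(195, 268) 0.068 [-0.1014 -0.0069]
(217, 268) 0.06 [-0.0972  0.0008]
(217, 268) 0.068 [-0.1014  0.0025]
(356, 268) 0.06 [-0.0969  0.0634]
(356, 268) 0.068 [-0.1011  0.0616]
(378, 268) 0.06 [-0.0968  0.0735]
(378, 268) 0.068 [-0.101   0.0711]
(217, 290) 0.06 [-0.0859  0.0001]
(217, 290) 0.068 [-0.0907  0.0018]
```

>>> drive_tool(series=[[70, 0, 0, -0.015, 0], [70, 0, 0, -0.01, 0], [70, 0, 0, -0.004, 0], [70, 0, 0, 0, 0], [70, 0, 0, 0, 0]])

```text
clock: 3.25
position: [0.5082, 0.0722, 0.0316]
tool_rot: [3.13, 0.009, 2.879]
force: [0.1, -0.1, 0.0]
grip_width: 0.0596
```

>>> drive_tool(series=[[70, -0.001, 0, -0.005, 0], [70, 0, 0, 0, 0], [70, 0, 0, 0, 0]])

```text
clock: 3.55
position: [0.5075, 0.0723, 0.027]
tool_rot: [3.129, 0.01, 2.879]
force: [0.4, 0.7, 0.1]
grip_width: 0.06
```

>>> drive_tool(series=[[70, 0, 0, -0.005, 0], [70, 0, 0, 0, 0], [70, 0, 0, 0, 0]])

```text
clock: 3.85
position: [0.5081, 0.0727, 0.0221]
tool_rot: [3.128, 0.011, 2.88]
force: [-0.6, 0.2, 4.3]
grip_width: 0.0599
```

>>> drive_tool(series=[[70, 0, 0, -0.004, 0], [70, 0, 0, 0, 0], [70, 0, 0, 0, 0]])

```text
clock: 4.15
position: [0.5082, 0.0731, 0.0183]
tool_rot: [3.128, 0.012, 2.88]
force: [-1.1, -0.2, 5.5]
grip_width: 0.0601
```

```bash
python3 st.py w3
```

```text
4.2 stage [-0.0904  0.0335  0.0184] yawerr 0.0007343115439868431 roll 3.127590859590396 0.011629327832389125 F [-0.56  0.3   6.  ] 0.05984279000410023
```

View pics/w3.png

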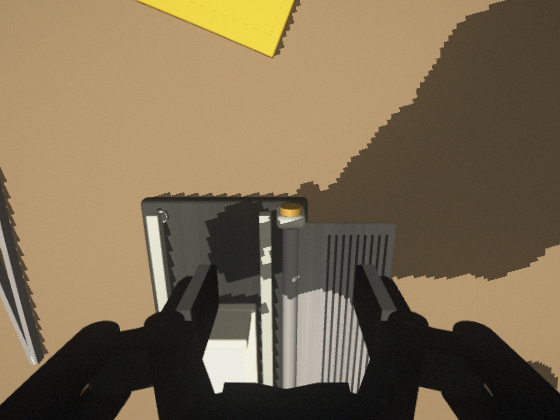

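>>> drive_tool(series=[[70, 0, -0.001, -0.0015, 0], [70, 0, 0, 0, 0], [70, 0.004, -0.001, 0, 0], [70, 0.004, -0.001, 0, 0], [70, 0.004, -0.001, 0, 0], [70, 0, 0, 0, 0]])

```text
clock: 4.8
position: [0.5185, 0.07, 0.0176]
tool_rot: [3.128, 0.008, 2.882]
force: [1.7, -0.7, 5.9]
grip_width: 0.0597
```

```bash
python3 st.py w4
```

```text
4.85 stage [-0.0796  0.0332  0.0177] yawerr 0.0026516163462046993 roll 3.127911859961003 0.00811397899792965 F [-0.18  0.2   6.58] 0.06001985872270493
```

View pics/w4.png

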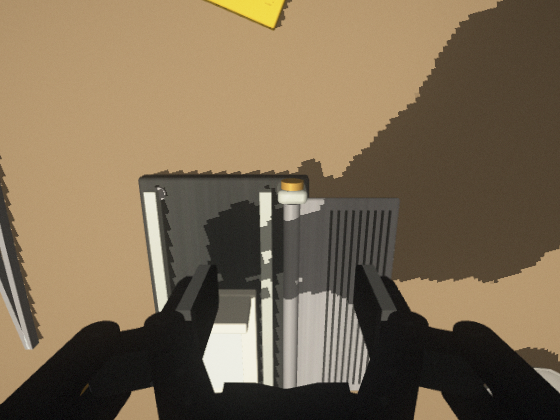

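>>> drive_tool(series=[[70, 0.004, -0.0012, 0, 0], [70, 0.004, -0.0012, 0, 0], [70, 0.004, -0.0012, 0, 0], [70, 0, 0, 0, 0], [70, 0, 0, 0, 0]])

```text
clock: 5.35
position: [0.5287, 0.0665, 0.0182]
tool_rot: [3.129, 0.004, 2.883]
force: [-1.6, 0.1, 6.4]
grip_width: 0.0597
```

```bash
python3 st.py w5; python3 - <<'E'
from h import *
im=bot.grab_frame('scene')[190:290,200:350,::-1]; cv2.imwrite('pics/s5.png',cv2.resize(im,None,fx=5,fy=5,interpolation=3))
E
```

```text
5.4 stage [-0.0689  0.0325  0.0182] yawerr 0.003742197804176728 roll 3.12904321129294 0.0038652684948914384 F [-1.22  0.25  5.86] 0.059640375597723026
```

View pics/s5.png

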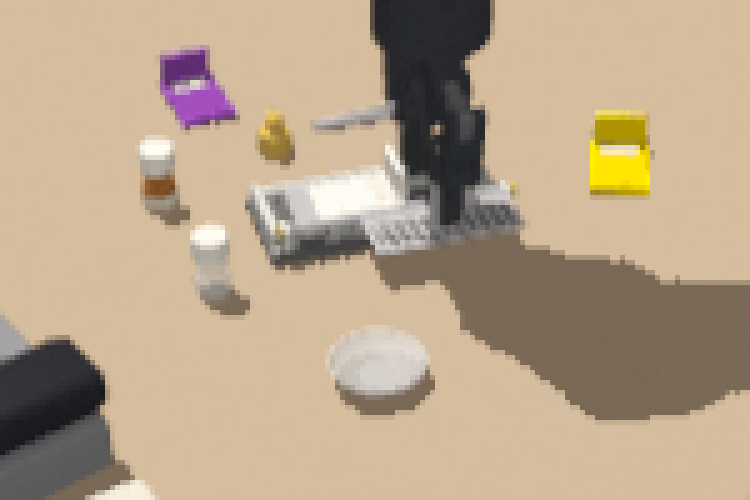

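View pics/w5.png

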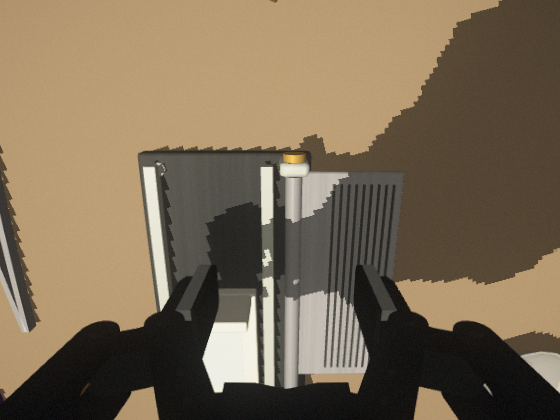

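>>> drive_tool(series=[[70, 0.004, -0.001, -0.001, 0], [70, 0.004, -0.001, 0, -0.002], [70, 0.004, -0.001, 0, 0], [70, 0.004, -0.001, 0, 0], [70, 0.004, -0.001, 0, 0], [70, 0, 0, 0, 0]])

```text
clock: 6.05
position: [0.545, 0.0621, 0.0175]
tool_rot: [3.131, -0.004, 2.883]
force: [1.1, -0.4, 7.2]
grip_width: 0.0596
```

```bash
python3 st.py w6
```

```text
6.1 stage [-0.0519  0.0324  0.0176] yawerr 0.003599069465630711 roll 3.131233408273968 -0.00398298106147843 F [-1.09  0.62  7.68] 0.060055989554299985
```

>>> drive_tool(series=[[70, 0.004, -0.001, 0, -0.002], [70, 0.003, -0.001, 0, 0], [70, 0.002, -0.0005, 0, 0], [70, 0, 0, 0, 0]])

```text
clock: 6.5
position: [0.552, 0.0598, 0.0179]
tool_rot: [3.132, -0.009, 2.882]
force: [-0.2, -0.1, 6.2]
grip_width: 0.0595
```

```bash
python3 st.py w7
```

```text
6.55 stage [-0.0446  0.0321  0.0179] yawerr 0.0024897156825687272 roll 3.1323402010969663 -0.008275548306653224 F [-1.21 -0.26  6.82] 0.06003040182653381
```

>>> drive_tool(series=[[70, 0.002, -0.0005, 0, 0], [70, 0.002, -0.0005, 0, 0], [70, 0.002, -0.0005, 0, 0], [70, 0.002, -0.0005, 0, 0]])

```text
clock: 6.95
position: [0.5568, 0.0584, 0.018]
tool_rot: [3.134, -0.015, 2.883]
force: [-13.0, 4.9, 9.1]
grip_width: 0.0598
```

>>> drive_tool(series=[[70, 0.001, 0, 0, 0], [70, 0.001, 0, 0, 0]])

```text
clock: 7.15
position: [0.5567, 0.0585, 0.018]
tool_rot: [3.135, -0.019, 2.883]
force: [-5.5, 0.1, 7.5]
grip_width: 0.0597
```

```bash
python3 st.py w8; python3 - <<'E'
from h import *
im=bot.grab_frame('scene')[190:290,200:350,::-1]; cv2.imwrite('pics/s8.png',cv2.resize(im,None,fx=5,fy=5,interpolation=3))
im=bot.grab_frame('top')[150:310,200:390,::-1]; cv2.imwrite('pics/t8.png',cv2.resize(im,None,fx=4,fy=3.7,interpolation=3))
E
```

```text
7.2 stage [-0.0398  0.032   0.018 ] yawerr 0.003482650357689243 roll 3.1352723832970644 -0.01947457653032858 F [-7.07  1.53  8.2 ] 0.059553062294016995
```

View pics/s8.png

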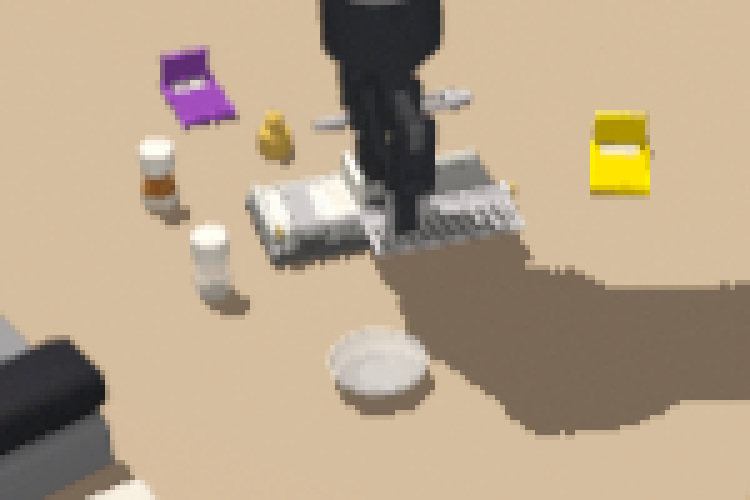

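View pics/w8.png

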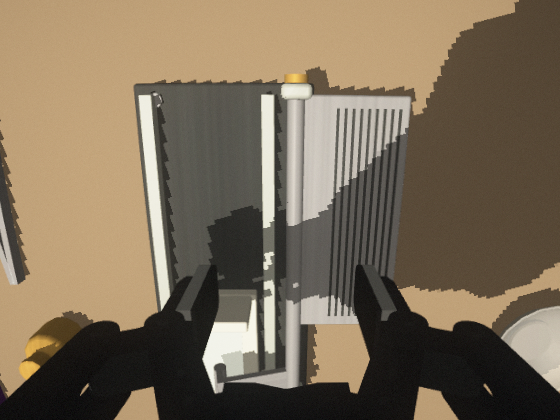

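>>> drive_tool(series=[[70, -0.002, 0.0005, 0, 0], [70, -0.003, 0.0008, 0, 0], [70, 0, 0, 0, 0], [70, 0, 0, 0.003, 0], [70, 0, 0, 0.003, 0], [70, 0, 0, 0.004, 0], [70, 0, 0, 0.01, 0], [70, 0, 0, 0.03, 0], [70, -0.01, 0, 0.04, 0], [70, -0.03, 0.01, 0.04, 0], [70, -0.03, 0.01, 0.04, 0], [70, -0.02, 0, 0.02, 0]])

```text
clock: 8.5
position: [0.4615, 0.0777, 0.2133]
tool_rot: [3.136, -0.019, 2.879]
force: [-0.1, -0.9, 0.0]
grip_width: 0.0593
```

>>> drive_tool(series=[[70, 0, 0, 0, 0], [70, 0, 0, 0, 0], [70, 0, 0, 0, 0]])

```text
clock: 8.8
position: [0.4609, 0.0781, 0.2175]
tool_rot: [3.133, -0.014, 2.88]
force: [-0.1, 0.1, -0.2]
grip_width: 0.0596
```

```bash
python3 -c "
from h import *
np.save('w9.npy',bot.camera_info('wrist'),allow_pickle=True)"; python3 st.py w9; python3 - <<'E'
from h import *
im=bot.grab_frame('scene')[190:290,200:350,::-1]; cv2.imwrite('pics/s9.png',cv2.resize(im,None,fx=5,fy=5,interpolation=3))
E
```

```text
8.85 stage [-0.1373  0.026   0.2172] yawerr 0.0010693585190575394 roll 3.1332055335621547 -0.014549872736366432 F [0.14 0.09 0.26] 0.06005602785300215
```

View pics/s9.png

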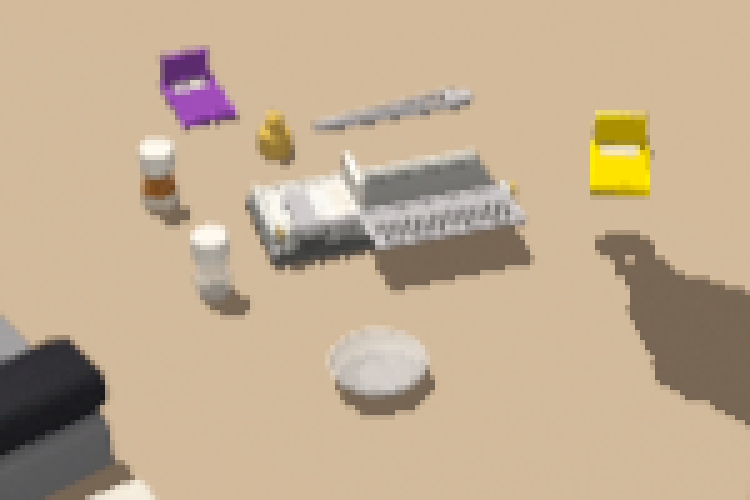

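View pics/w9.png

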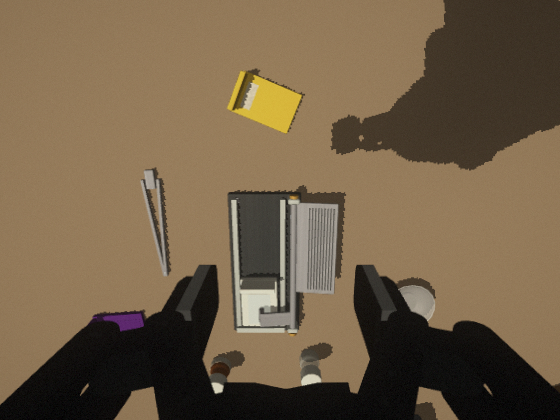

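```bash
python3 - <<'E'
import cv2
im=cv2.imread('pics/w9.png'); a=im[265:340,225:305]; cv2.imwrite('pics/w9c.png',cv2.resize(a,None,fx=8,fy=8,interpolation=3))
from h import *
info=np.load('w9.npy',allow_pickle=True).item()
p=(.5868,.0173,-.2623)
def w(L):
    L=np.array(L,float)/1000; c,s=np.cos(p[2]),np.sin(p[2])
    return np.c_[p[0]+c*L[:,0]-s*L[:,1],p[1]+s*L[:,0]+c*L[:,1],L[:,2]]
for hx in (-5,0): print(hx,(proj('wrist',w([(hx-30,-18,36),(hx-30,18,36),(40,-32,8),(30,-20,17)]),info)-[225,265])*8)
E
```

```text
-5 [[134.35346776 155.48692202]
 [413.88912841 155.10057967]
 [ 79.49665667 516.5978766 ]
 [152.46549338 495.7419359 ]]
0 [[135.82564296 189.90082773]
 [414.15988696 189.51724743]
 [ 79.49665667 516.5978766 ]
 [152.46549338 495.7419359 ]]
```

View pics/w9c.png

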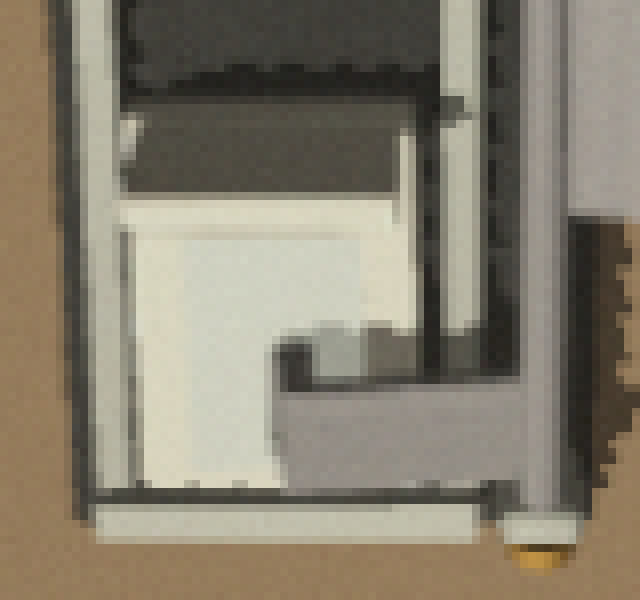

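```bash
python3 -c "
from workcell import bot
print(bot.job_done())"
```

```text
the job is handed in; nothing more can be done
None
```

The holder is home against the end stop, the clip's nose is down on it, and I handed the job in after about 9 s of the 54 s allowed.

I held the thumb plate down with one fingertip at about 6–7 N. From the stated spring rate that puts the clip at roughly 0.22–0.3 rad. With the other fingertip I pushed the lip about 41 mm, until the push force jumped to about 13 N. I held it there about 0.2 s, backed the fingers off about 5 mm with the clip still pressed, then let the clip down and raised the arm clear.

**Last checks:**
- **Position:** the final wrist picture puts the holder at stage x of about 0 to +0.5 mm, and it looks square in the channel.
- **Clip:** the nose lies over the holder in the pictures. I did not measure the final clip angle or nose force.
- **Bystanders:** the vials, weight, dish and tweezers look unmoved in the scene picture. I did not re-check the tip box or the marker, though the fingers only came down at the stage.
- **Robot:** the wrist force was about 0 N and the arm about 0.2 m above the bench.

No check failed or disagreed.

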